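# Pack the repair kit tray

### The job

Pack the white kit tray on the desk for the next repair visit: put the low round tin in the round insert, the white charging case in the wide rectangular insert, the screwdriver in the long narrow insert (either way round) and the tape roll over the post, each resting flat on the bottom of its own insert. The taller tin and the brush do not belong in the kit: leave them where they are on the desk.

Things in the scene. Friction and masses are not known exactly. Their poses are not given: they have to be found in the camera images.
- low_tin_mid (a point): Low round tin, bare aluminium, standing upright: diameter 46 mm, height 28 mm. The point is its centre, 14 mm above its underside; z up. The six loose things stand on the desk to the robot's right, in front of it, centres 100 mm apart or more, which is where changes.
- tall_tin_mid (a point): Taller round tin, same aluminium and same diameter 46 mm but 60 mm high; not part of the kit, stays where it is. The point is its centre, 30 mm above its underside.
- case_mid (a point): White plastic charging case, a closed box with rounded edges, 64 (x) x 42 (y) x 30 (z) mm. The point is its centre, 15 mm above its underside; x along its length.
- driver_handle (a point): Stubby screwdriver, lying: black ribbed square handle 64 (x) x 24 (y) x 24 (z) mm, with a thin steel shaft (6 mm thick) 38 mm out of its +x end; 102 mm over all. The point lies in the handle, 12 mm above its underside, 31 mm from the butt end and 71 mm from the tip: the middle of the whole tool is 20 mm from it towards +x (the tip). Most weight is in the handle.
- brush_handle (a point): Cleaning brush with the same black handle (64 x 24 x 24 mm) and the same overall length as the screwdriver, but ending in a broad aluminium and brown bristle head 28 mm wide; not part of the kit, stays where it is. The point lies in the handle, 12 mm above its underside, 71 mm from the bristle tips; x points to the bristles.
- tape_roll_mid (a point): Roll of off-white paper tape lying flat, a rigid ring: outer diameter 52 mm, hole 26 mm, height 28 mm. The point is on its axis, half-way up (14 mm).
- round_insert_c (a point): Round grey dish, one of four fixed inserts in the white tray: inner diameter 64 mm, wall 4 mm thick, rim 8 mm above its inner floor. The point is the centre of the inner floor, 9 mm above the desk; for the low tin. x runs along the tray's long side, y across, z up.
- wide_insert_c (a point): Wide rectangular grey insert in the tray, fixed: inside 82 (x) x 60 (y) mm, walls 4 mm, rim 8 mm above the inner floor. The point is the centre of the inner floor, 9 mm above the desk; for the charging case, lengthways. x along the tray's long side. The tray is 304 x 234 mm, rim 14 mm high, left of the robot, turned up to 17 degrees.
- long_insert_c (a point): Long narrow grey insert in the tray, fixed: inside 122 (x) x 42 (y) mm, walls 4 mm, rim 8 mm above the inner floor. The point is the centre of the inner floor, 9 mm above the desk; for the screwdriver, lengthways. x along the tray's long side. The four inserts fill a 2 x 2 grid, 135 mm apart in x and 100 mm in y; which is where changes.
- post_insert_c (a point): Grey disc 64 mm across in the same tray, without a rim, with an upright steel post in its middle: post diameter 10 mm, its top 39 mm above the disc. The point is on the post's axis at the disc's top face (9 mm above the desk); for the tape roll.
There are look-alikes about, which are no part of the job. Leave any orange or pink look-alike of the part that bears case_mid alone.

How it is judged:
By the outcome, as a careful person would: the job done as asked, in the order asked, and still so for the second after the job is handed in, with the robot touching nothing.
It also fails if it takes over 102 s, if anything falls off the work surface, if the arm or the gripper's body presses on something with over 40 N, if the wrist force passes 120 N, or if a joint passes its speed limit or range.

### The arm

A 6-joint arm with a two-finger parallel gripper is mounted at the origin on the work surface. World frame = base frame: x ahead of the robot, y to its left, z up, the work surface at z = 0. Lengths are in m, angles in rad, forces in N, time in s.
With the tool pointing down it reaches from about 0.35 to 0.775 m from the base axis. Payload 7.3 kg.
Tool frame: the origin (TCP) lies between the finger pads; the fingertips stand ahead of it and the grasp point (between the pads) lies 6 mm ahead of it (robot.tip_extent is the x of the fingertips in the tool frame, in m); x points along the fingers, z is the direction in which the jaws open and shut, and the axes are right-handed (so a half turn about x gives the same grasp; the last joint's range is limited). The gripper opens to 92 mm and grips with 3 to 60 N. Pads are 19 mm wide; open, the fingers measure 130 mm over their backs; the gripper's body (75 mm by 190 mm) begins 47 mm behind the grasp point.
Start: joints at [1.08, 0.342, 1.524, -0, 1.275, -0.146], TCP at [0.177, 0.494, 0.252] pointing down, gripper open.
Joint ranges: [-2.53, 2.53], [-0.77, 2.02], [0.04, 2.7], [-1, 4.14], [0.28, 2.66], [-3.11, 3.11]. Speed limits (rad/s): [2.57, 2.57, 3.14, 3.14, 3.14, 3.14].

### API

Orientations are given as [roll, pitch, yaw] about the fixed x, y, z axes, in that order (R = Rz(yaw) Ry(pitch) Rx(roll)).
In Python, from cell import robot gives the robot as it stands. The module is installed in compiled form; this text tells all that it offers.
- The arm moves only by the shell command python3 -m creep 'ROWS' [FORCE]. ROWS is JSON, a list of rows, each an object with "translation": the shift along the tool's x, y, z in m, a list of three; "twist": the turn, a rotation vector about the tool's x, y, z in rad, a list of three; "hand": the opening in per cent of the stroke, from 0 (shut) to 100 (fully open). A call has 1 to 5 rows; each row is the pose to reach, as a shift and turn from the pose measured when the call began, along the tool's axes at that moment; what a row does not reach only later rows make up. A row lasts 1/10 s, in which the tool goes at most 50 mm and 8.59 degrees, less where a joint would pass 70% of its speed; a pose out of reach is approached as far as the arm can. A call with a gripper value outside its range is refused whole. The fingers move at their own pace and stop on an object; FORCE is the grip in N (left out, the last holds). Time passes only in rows, so rows that repeat a pose let the fingers close. It gives the time, the measured TCP pose, the force and the opening at its end, in the units of the state.
- robot.observe(): the state, without advancing time (a new reading comes with each control period).
- robot.read_camera(name): name is "side" or "top"; returns the picture (420x560x3 uint8, blue, green, red); there is no depth.
- robot.calibration(name): a dict with "intrinsics" (3x3 intrinsics, pixels), "cam_to_world" (4x4, takes a point from camera to world coordinates). Camera axes: x right, y up, looking along -z (the intrinsics and any distortion apply to the point x, -y, -z); pixel columns grow to the right and rows downward; lengths in m; the calibration is good to about 2 mm. A picture is of the moment at which its call begins. calibration takes no time and is no camera call.
- robot.hand_in(): hands the job in, once; it reports no verdict.
The state is a dict: "time": time; "qpos": joint angles; "qvel": joint speeds; "joint_efforts": joint torques, N m; "tool_pos": TCP position; "tool_rot": TCP orientation; "contact_force": force on the tool from outside, world axes, zero at the start; "torque": the same for the moment, N m; "opening": finger opening in m.
Only numpy, scipy, OpenCV 4.12 (cv2) and the standard library are available. Lean on these libraries where they do the work, as an engineer would, in place of code of your own. Each camera call takes 0.05 s, during which the arm holds its last target. There are 200 camera calls.

## Working session

There is one attempt and no reset: what is moved stays moved. The work goes in short steps, Python scripts to look and compute and a shell command to move; the robot and the scene stay as the last step left them, time stands still between calls to the robot, and variables do not carry over. Pictures are saved under pics/ and viewed, about 12 in all and at most 16, crops included, and the job is handed in when it is done.

```bash
mkdir -p pics
python3 - <<'E'
from cell import robot
import cv2,numpy as np
print(robot.observe(), robot.tip_extent)
for n in("top","side"):
    im=robot.read_camera(n); cv2.imwrite(f"pics/{n}0.png",im)
    c=robot.calibration(n); print(n,{k:np.round(v,4).tolist() if not isinstance(v,str) else v for k,v in c.items()})
E
```

```text
{'time': 0.0, 'qpos': array([ 1.07999931e+00,  3.42689280e-01,  1.52504421e+00,  8.51466939e-06,
        1.27538046e+00, -1.46014824e-01]), 'qvel': array([-0.00197835,  0.00026677,  0.0016846 , -0.0001061 ,  0.00139148,
        0.00043079]), 'joint_efforts': array([-3.59577016e-04, -4.31243455e+01, -2.44218367e+01,  7.17697316e-02,
        5.57684444e-02, -5.84697295e-05]), 'tool_pos': array([0.17725028, 0.49377316, 0.2510528 ]), 'tool_rot': array([ 2.99022583,  1.56927501, -2.06694784]), 'contact_force': array([-0.46234363, -0.22588628, -0.61736478]), 'torque': array([ 0.01425769, -0.02498898, -0.02685516]), 'opening': 0.09167831198514795} 0.025
top {'intrinsics': [[401.5509, 0.0, 278.0357], [0.0, 401.5509, 212.8302], [0.0, 0.0, 1.0]], 'cam_to_world': [[0.0186, 0.9762, -0.216, 0.3857], [-0.9998, 0.0189, -0.0006, -0.0499], [0.0035, 0.2159, 0.9764, 0.9465], [0.0, 0.0, 0.0, 1.0]]}
side {'intrinsics': [[397.7637, 0.0, 285.1177], [0.0, 397.7637, 205.4292], [0.0, 0.0, 1.0]], 'cam_to_world': [[-0.9763, 0.1586, -0.1474, 0.439], [-0.2161, -0.6711, 0.7092, 0.6535], [0.0135, 0.7242, 0.6895, 0.7719], [0.0, 0.0, 0.0, 1.0]]}
```

View pics/top0.png

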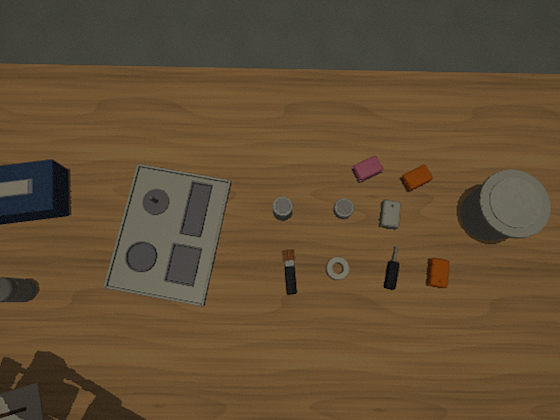

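View pics/side0.png

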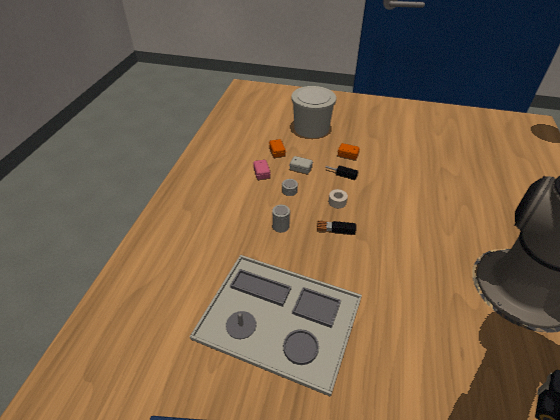

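The top view has the low tin at (344,208), tall tin at (283,208), case at (390,214), driver at (392,272), brush at (290,272) and tape at (338,268). In the tray, the post is at (155,201), long at (197,209), round at (141,257) and wide at (184,265). The side view agrees. Next I'll zoom in for precise measurement.

```bash
cat > h.py <<'E'
import cv2,numpy as np
from cell import robot
def ray(n,u,v):
    c=robot.calibration(n);K=np.array(c["intrinsics"]);T=np.array(c["cam_to_world"])
    d=np.linalg.inv(K)@[u,v,1]; return T[:3,3],T[:3,:3]@(d*[1,-1,-1])
def onplane(n,u,v,z):
    o,d=ray(n,u,v); return (o+d*(z-o[2])/d[2])[:2]
def two(a,b):
    (o1,d1),(o2,d2)=ray("top",*a),ray("side",*b)
    s=np.linalg.lstsq(np.c_[d1,-d2],o2-o1,rcond=None)[0]; p,q=o1+s[0]*d1,o2+s[1]*d2
    return (p+q)/2,np.linalg.norm(p-q)
def proj(n,p):
    c=robot.calibration(n);K=np.array(c["intrinsics"]);T=np.linalg.inv(np.array(c["cam_to_world"]))
    q=T[:3,:3]@np.array(p)+T[:3,3]; q=K@(q*[1,-1,-1]); return q[:2]/q[2]
def crop(im,x,y,w,h,s,name):
    o=cv2.resize(im[y:y+h,x:x+w],None,fx=s,fy=s,interpolation=cv2.INTER_CUBIC)
    o=cv2.convertScaleAbs(o,alpha=1.5)
    for i in range(0,w,10): cv2.line(o,(i*s,0),(i*s,12 if (x+i)%50==0 else 5),(0,255,255),1)
    for i in range(0,h,10): cv2.line(o,(0,i*s),(12 if (y+i)%50==0 else 5,i*s),(0,255,255),1)
    cv2.imwrite(name,o)
E
python3 - <<'E'
from h import *
im=cv2.imread("pics/top0.png")
crop(im,270,180,150,120,5,"pics/c1.png"); crop(im,100,160,140,148,4,"pics/c2.png")
hsv=cv2.cvtColor(im,cv2.COLOR_BGR2HSV)
m=((hsv[...,1]<70)&(hsv[...,2]>60)).astype(np.uint8)
bl=(hsv[...,2]<45).astype(np.uint8)
for nm,mm in(("pale",m),("black",bl)):
    mm[:,:100]=0;mm[:150]=0;mm[310:]=0;mm[:,455:]=0
    for c in cv2.findContours(mm,cv2.RETR_CCOMP,cv2.CHAIN_APPROX_NONE)[0]:
        if cv2.contourArea(c)>40:
            print(nm,cv2.contourArea(c),[np.round(t,1) for t in cv2.minAreaRect(c)],cv2.boundingRect(c))
E
```

```text
pale 40.5 [array([289., 263.]), array([6., 8.]), np.float64(90.0)] (285, 260, 9, 7)
pale 374.5 [array([337., 268.]), array([22., 22.]), np.float64(90.0)] (326, 257, 23, 23)
pale 114.5 [array([337., 268.]), array([12., 12.]), np.float64(0.0)] (331, 262, 13, 13)
pale 410.5 [array([390.8, 213.4]), array([17.6, 26.2]), np.float64(6.3)] (381, 200, 20, 28)
pale 263.5 [array([343.8, 207.3]), array([18.4, 17.7]), np.float64(45.0)] (334, 198, 20, 19)
pale 281.0 [array([282.5, 206. ]), array([18., 19.]), np.float64(90.0)] (273, 197, 20, 19)
pale 12409.0 [array([167. , 233.6]), array([101.2, 131.7]), np.float64(12.5)] (104, 164, 127, 142)
pale 49.5 [array([154.1, 252.6]), array([18.7,  6. ]), np.float64(75.1)] (149, 244, 9, 19)
pale 109.5 [array([169.9, 262. ]), array([ 4.4, 39.3]), np.float64(13.6)] (164, 243, 13, 39)
pale 128.0 [array([133. , 254.1]), array([16.1, 31.3]), np.float64(16.5)] (125, 241, 21, 31)
pale 51.5 [array([154.2, 199.7]), array([9.4, 6.9]), np.float64(33.7)] (149, 195, 11, 10)
pale 272.0 [array([196. , 208.6]), array([22.5, 54.9]), np.float64(13.6)] (179, 181, 34, 53)
black 235.5 [array([290.1, 280. ]), array([27.7, 10. ]), np.float64(84.8)] (285, 266, 12, 29)
black 284.0 [array([391.1, 274.5]), array([12. , 28.5]), np.float64(10.6)] (384, 260, 15, 30)
```

View pics/c1.png

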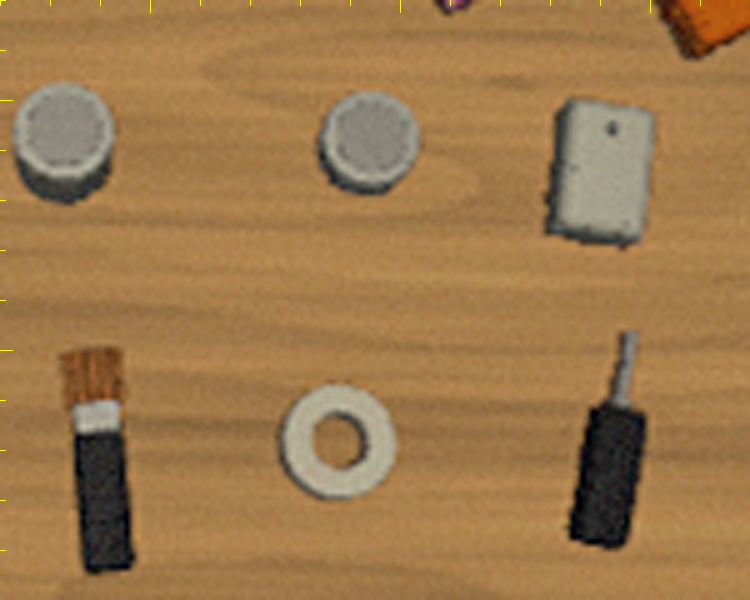

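View pics/c2.png

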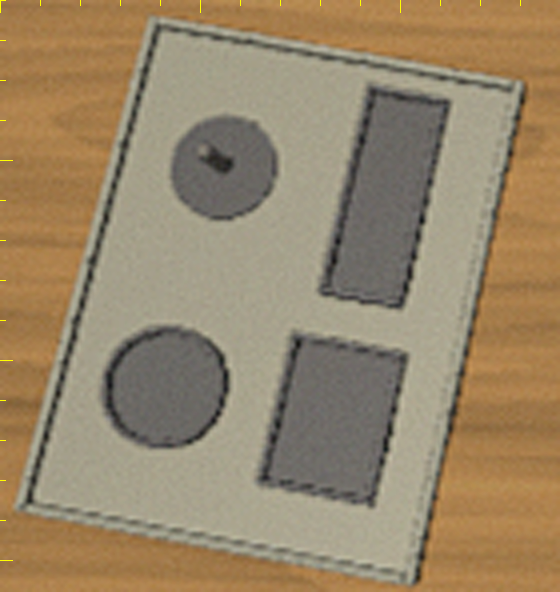

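The crops give these pixel positions:
- **Objects:** low tin top (344,207.8), case top (391,213.6), driver handle (391.5,275), tip (395.8,246.6), tape (338.2,268).
- **Inserts:** post disc (156,201.8), long (196.5,209.2), round (141.8,256.8), wide (183.5,264.6).

```bash
cat >> h.py <<'E'
from scipy.spatial.transform import Rotation as Rn
def legs(*tg):
    """tg: (x,y,ztip,jawdeg) ; prints deltas leg by leg assuming arrival"""
    s=robot.observe();p=np.array(s["tool_pos"]);R=Rn.from_euler("xyz",s["tool_rot"]).as_matrix()
    for x,y,z,a in tg:
        best=None
        for k in(0,180):
            t=np.radians(a+k);zz=np.array([np.cos(t),np.sin(t),0]);xx=np.array([0,0,-1.])
            R2=np.c_[xx,np.cross(zz,xx),zz]; w=Rn.from_matrix(R.T@R2).as_rotvec()
            if best is None or np.linalg.norm(w)<np.linalg.norm(best[0]): best=(w,R2)
        p2=np.array([x,y,z+.025])
        print("T",np.round(R.T@(p2-p),4).tolist(),"W",np.round(best[0],3).tolist())
        p,R=p2,best[1]
E
python3 - <<'E'
from h import *
c1=lambda x,y:(270+x/5,180+y/5); c2=lambda x,y:(100+x/4,160+y/4)
P=lambda q,z:onplane("top",*q,z)
ang=lambda a,b:np.degrees(np.arctan2(*(b-a)[::-1]))
r=lambda v:np.round(v,4)
print("tin",r(P(c1(370,139),.028)))
print("tall",r(P(c1(64,131),.06)))
print("case",r(P(c1(605,168),.03)),ang(P(c1(598,233),.03),P(c1(612,104),.03)))
print("tape",r(P(c1(341,440),.028)))
h=P(c1(607,475),.024);t=P(c1(629,333),.015)
print("drv",r(h),r(t),np.linalg.norm(t-h),ang(h,t))
po=P(c2(224,167),.009);lo=P(c2(386,197),.013);ro=P(c2(167,387),.013);wi=P(c2(334,418.5),.013)
print("post",r(po),r(P(c2(205,150),.048)),"long",r(lo),"round",r(ro),"wide",r(wi))
print(np.linalg.norm(po-ro),np.linalg.norm(lo-wi),np.linalg.norm(ro-wi),np.linalg.norm(po-lo),ang(ro,po),ang(wi,lo),ang(wi,ro),ang(lo,po))
E
```

```text
tin [ 0.6039 -0.2042]
tall [ 0.5973 -0.0599]
case [ 0.5916 -0.3136] -8.410471334285631
tape [ 0.463  -0.1886]
drv [ 0.4497 -0.3102] [ 0.5163 -0.3258] 0.06835003841773436 -13.19769374553331
post [0.6146 0.2444] [0.615  0.2439] long [0.5971 0.1451] round [0.4816 0.2651] wide [0.4652 0.167 ]
0.1346271252474087 0.13367880657524375 0.09946143623165238 0.10076026060465344 -8.85221124098163 -9.402682021023725 80.53529232146934 80.00036726515145
```

```bash
python3 -c "
from h import *
legs((.604,-.204,.11,-9),(.604,-.204,.012,-9),(.604,-.204,.11,-9),(.4825,.265,.11,-9),(.4825,.265,.023,-9))"
```

```text
T [0.1167, -0.6375, -0.5124] W [1.383, -0.001, 0.001]
T [0.098, 0.0, 0.0] W [0.0, 0.0, 0.0]
T [-0.098, 0.0, 0.0] W [0.0, 0.0, 0.0]
T [0.0, 0.4442, -0.1934] W [0.0, 0.0, 0.0]
T [0.087, 0.0, 0.0] W [0.0, 0.0, 0.0]
```

```bash
python3 -m creep '[{"translation":[0.03,-0.2,-0.16],"twist":[0.69,0,0],"hand":80},{"translation":[0.03,-0.2,-0.16],"twist":[0.69,0,0],"hand":80},{"translation":[0.03,-0.2,-0.16],"twist":[0.69,0,0],"hand":80},{"translation":[0.03,-0.2,-0.16],"twist":[0.69,0,0],"hand":80},{"translation":[0.03,-0.2,-0.16],"twist":[0.69,0,0],"hand":80}]' 20; python3 -c "
from h import *
legs((.604,-.204,.11,-9))"
```

```text
time: 0.6
tool_pos: [0.3076, 0.2807, 0.2219]
tool_rot: [-2.614, 1.569, -2.082]
contact_force: [1.2, 1.8, -0.2]
opening: 0.0734
T [0.0873, -0.568, 0.0101] W [0.688, -0.001, 0.001]
```

```bash
python3 -m creep '[{"translation":[0.03,-0.25,0.005],"twist":[0.688,0,0],"hand":80},{"translation":[0.03,-0.25,0.005],"twist":[0.688,0,0],"hand":80},{"translation":[0.03,-0.25,0.005],"twist":[0.688,0,0],"hand":80},{"translation":[0.03,-0.25,0.005],"twist":[0.688,0,0],"hand":80},{"translation":[0.03,-0.25,0.005],"twist":[0.688,0,0],"hand":80}]'; python3 -c "
from h import *
legs((.604,-.204,.11,-9))"
```

```text
time: 1.1
tool_pos: [0.4372, 0.0687, 0.1922]
tool_rot: [-2.012, 1.569, -2.175]
contact_force: [1.1, 0.9, -0.6]
opening: 0.0733
T [0.0574, -0.242, 0.2087] W [-0.005, -0.001, 0.001]
```

```bash
python3 -m creep '[{"translation":[0.03,-0.17,0.146],"twist":[0,0,0],"hand":80},{"translation":[0.03,-0.17,0.146],"twist":[0,0,0],"hand":80},{"translation":[0.03,-0.17,0.146],"twist":[0,0,0],"hand":80},{"translation":[0.03,-0.17,0.146],"twist":[0,0,0],"hand":80},{"translation":[0.03,-0.17,0.146],"twist":[0,0,0],"hand":80}]'; python3 -c "
from h import *
legs((.604,-.204,.11,-9))"
```

```text
time: 1.6
tool_pos: [0.5548, -0.1261, 0.1612]
tool_rot: [-2.043, 1.569, -2.208]
contact_force: [1.0, 1.1, -0.1]
opening: 0.0734
T [0.0263, -0.0687, 0.0613] W [-0.008, -0.001, 0.002]
```

```bash
python3 -m creep '[{"translation":[0.026,-0.069,0.061],"twist":[-0.008,0,0],"hand":80},{"translation":[0.026,-0.069,0.061],"twist":[-0.008,0,0],"hand":80},{"translation":[0.026,-0.069,0.061],"twist":[-0.008,0,0],"hand":80},{"translation":[0.026,-0.069,0.061],"twist":[-0.008,0,0],"hand":80},{"translation":[0.026,-0.069,0.061],"twist":[-0.008,0,0],"hand":80}]'; python3 -c "
from h import *
legs((.604,-.204,.11,-9),(.604,-.204,.012,-9))
cv2.imwrite('pics/t1.png',robot.read_camera('side')[130:260,200:420].repeat(3,0).repeat(3,1))"
```

```text
time: 2.1
tool_pos: [0.6032, -0.2034, 0.1352]
tool_rot: [-2.55, 1.569, -2.707]
contact_force: [-1.0, 0.1, 0.6]
opening: 0.0734
T [0.0002, -0.0004, 0.0009] W [0.001, -0.002, 0.001]
T [0.098, 0.0, 0.0] W [0.0, 0.0, 0.0]
```

View pics/t1.png

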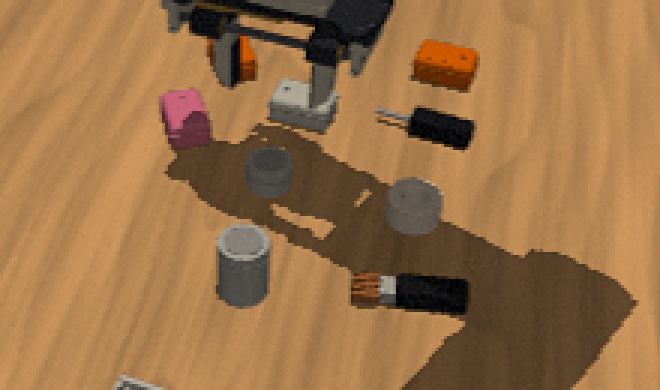

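The gripper is over the low tin at crop (268,170), with the jaws clear of the neighbouring objects. I'll descend, grip and lift.

```bash
python3 -m creep '[{"translation":[0.04,0,0.001],"twist":[0,0,0],"hand":80},{"translation":[0.075,0,0.001],"twist":[0,0,0],"hand":80},{"translation":[0.098,0,0.001],"twist":[0,0,0],"hand":80},{"translation":[0.098,0,0.001],"twist":[0,0,0],"hand":80},{"translation":[0.098,0,0.001],"twist":[0,0,0],"hand":80}]' 20
python3 -m creep '[{"translation":[0,0,0],"twist":[0,0,0],"hand":20},{"translation":[0,0,0],"twist":[0,0,0],"hand":20},{"translation":[0,0,0],"twist":[0,0,0],"hand":20},{"translation":[0,0,0],"twist":[0,0,0],"hand":20},{"translation":[0,0,0],"twist":[0,0,0],"hand":20}]' 20
python3 -m creep '[{"translation":[-0.03,0,0],"twist":[0,0,0],"hand":20},{"translation":[-0.06,0,0],"twist":[0,0,0],"hand":20},{"translation":[-0.08,0,0],"twist":[0,0,0],"hand":20},{"translation":[-0.08,0,0],"twist":[0,0,0],"hand":20},{"translation":[-0.08,0,0],"twist":[0,0,0],"hand":20}]' 20
python3 -c "
from h import *
legs((.4825,.265,.095,-9),(.4825,.265,.023,-9))"
```

```text
time: 2.65
tool_pos: [0.6046, -0.2028, 0.039]
tool_rot: [-1.539, 1.569, -1.694]
contact_force: [1.1, 0.7, 0.1]
opening: 0.0732
time: 3.15
tool_pos: [0.6049, -0.203, 0.0397]
tool_rot: [-1.06, 1.569, -1.215]
contact_force: [-0.2, 1.4, 3.7]
opening: 0.0455
time: 3.65
tool_pos: [0.6046, -0.2027, 0.1191]
tool_rot: [-1.256, 1.569, -1.411]
contact_force: [-0.3, -0.1, -1.3]
opening: 0.0453
T [-0.0018, 0.4433, -0.1928] W [0.002, 0.001, 0.002]
T [0.072, 0.0, 0.0] W [0.0, 0.0, 0.0]
```

```bash
python3 -m creep '[{"translation":[-0.01,0.045,-0.0196],"twist":[0,0,0],"hand":20},{"translation":[-0.01,0.09,-0.039],"twist":[0,0,0],"hand":20},{"translation":[-0.01,0.135,-0.0587],"twist":[0,0,0],"hand":20},{"translation":[-0.01,0.18,-0.078],"twist":[0,0,0],"hand":20},{"translation":[-0.01,0.225,-0.098],"twist":[0,0,0],"hand":20}]'
python3 -m creep '[{"translation":[0,0.045,-0.0196],"twist":[0,0,0],"hand":20},{"translation":[0,0.09,-0.039],"twist":[0,0,0],"hand":20},{"translation":[0,0.135,-0.0587],"twist":[0,0,0],"hand":20},{"translation":[0,0.18,-0.078],"twist":[0,0,0],"hand":20},{"translation":[0,0.2,-0.087],"twist":[0,0,0],"hand":20}]'
python3 -c "
from h import *
legs((.4825,.265,.095,-9),(.4825,.265,.024,-9))"
```

```text
time: 4.15
tool_pos: [0.5407, 0.0364, 0.1267]
tool_rot: [-2.514, 1.567, -2.669]
contact_force: [-0.2, 0.9, 0.1]
opening: 0.0453
time: 4.65
tool_pos: [0.4832, 0.2507, 0.1246]
tool_rot: [-2.703, 1.564, -2.855]
contact_force: [0.1, -0.7, -1.2]
opening: 0.0453
T [0.0046, 0.0141, -0.0028] W [0.005, -0.006, 0.003]
T [0.071, 0.0, 0.0] W [0.0, 0.0, 0.0]
```

```bash
python3 -m creep '[{"translation":[0.005,0.014,-0.003],"twist":[0.005,-0.006,0.003],"hand":20},{"translation":[0.005,0.014,-0.003],"twist":[0.005,-0.006,0.003],"hand":20},{"translation":[0.035,0.014,-0.003],"twist":[0.005,-0.006,0.003],"hand":20},{"translation":[0.06,0.014,-0.003],"twist":[0.005,-0.006,0.003],"hand":20},{"translation":[0.06,0.014,-0.003],"twist":[0.005,-0.006,0.003],"hand":20}]'
python3 -c "
from h import *
legs((.4825,.265,.024,-9))
im=robot.read_camera('side'); crop(im,180,240,200,150,4,'pics/t2.png')"
```

```text
time: 5.15
tool_pos: [0.4794, 0.2629, 0.0607]
tool_rot: [-2.614, 1.562, -2.772]
contact_force: [-0.2, -1.1, 0.1]
opening: 0.0454
T [0.0116, 0.0026, 0.0029] W [-0.001, -0.008, 0.005]
```

View pics/t2.png

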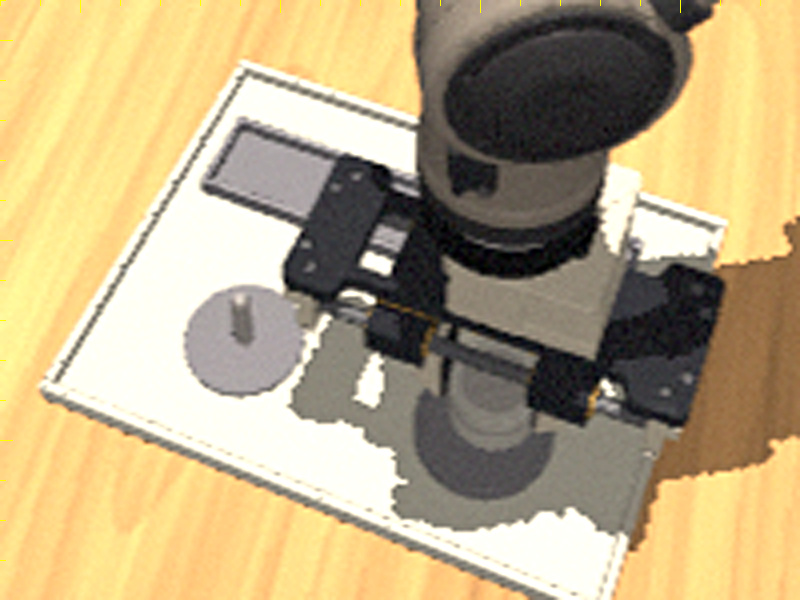

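The tin hangs about 12 mm above the round dish, with the tin at crop (490,395) and the dish at (485,440). It is centred, so I'll set it down.

```bash
python3 -m creep '[{"translation":[0.008,0.0026,0.003],"twist":[0,-0.008,0.005],"hand":20},{"translation":[0.012,0.0026,0.003],"twist":[0,-0.008,0.005],"hand":20},{"translation":[0.012,0.0026,0.003],"twist":[0,-0.008,0.005],"hand":20}]'
python3 -m creep '[{"translation":[0,0,0],"twist":[0,0,0],"hand":75},{"translation":[0,0,0],"twist":[0,0,0],"hand":75},{"translation":[0,0,0],"twist":[0,0,0],"hand":75},{"translation":[0,0,0],"twist":[0,0,0],"hand":75}]'
python3 -m creep '[{"translation":[-0.03,0,0],"twist":[0,0,0],"hand":75},{"translation":[-0.07,0,0],"twist":[0,0,0],"hand":75},{"translation":[-0.1,0,0],"twist":[0,0,0],"hand":75},{"translation":[-0.1,0,0],"twist":[0,0,0],"hand":75}]'
python3 -c "
from h import *
legs((.5916,-.3136,.11,81.6))"
```

```text
time: 5.5
tool_pos: [0.484, 0.2654, 0.0506]
tool_rot: [0.608, 1.567, 0.45]
contact_force: [0.1, 0.7, -0.7]
opening: 0.0453
time: 5.9
tool_pos: [0.4842, 0.2654, 0.0509]
tool_rot: [0.596, 1.567, 0.438]
contact_force: [0.9, 0.2, -0.5]
opening: 0.0678
time: 6.3
tool_pos: [0.4861, 0.2662, 0.1555]
tool_rot: [0.548, 1.558, 0.39]
contact_force: [0.2, 0.5, -0.3]
opening: 0.0687
T [0.0189, -0.5561, 0.1954] W [1.559, 0.004, -0.014]
```

```bash
python3 -m creep '[{"translation":[0,-0.235,0.083],"twist":[0.75,0,0],"hand":75},{"translation":[0,-0.235,0.083],"twist":[0.75,0,0],"hand":75},{"translation":[0,-0.235,0.083],"twist":[0.75,0,0],"hand":75},{"translation":[0,-0.235,0.083],"twist":[0.75,0,0],"hand":75},{"translation":[0,-0.235,0.083],"twist":[0.75,0,0],"hand":75}]'
python3 -c "
from h import *
legs((.5916,-.3136,.11,81.6)); print(robot.observe()['qpos'])"
```

```text
time: 6.8
tool_pos: [0.5307, 0.0191, 0.1543]
tool_rot: [1.329, 1.558, 0.415]
contact_force: [1.6, -0.4, 0.7]
opening: 0.0684
T [0.0183, -0.155, 0.3007] W [0.803, -0.002, -0.013]
[-0.11185593  0.4457981   1.65592773  0.0073441   1.02905814  0.79877521]
```

```bash
python3 -m creep '[{"translation":[0,-0.112,0.218],"twist":[0.75,0,-0.013],"hand":75},{"translation":[0,-0.112,0.218],"twist":[0.75,0,-0.013],"hand":75},{"translation":[0,-0.112,0.218],"twist":[0.75,0,-0.013],"hand":75},{"translation":[0,-0.112,0.218],"twist":[0.75,0,-0.013],"hand":75},{"translation":[0,-0.112,0.218],"twist":[0.75,0,-0.013],"hand":75}]'
python3 -c "
from h import *
legs((.5916,-.3136,.11,81.6)); print(robot.observe()['qpos'])"
```

```text
time: 7.3
tool_pos: [0.5747, -0.2241, 0.1527]
tool_rot: [-2.363, 1.568, 2.255]
contact_force: [1.0, 0.8, 0.4]
opening: 0.0688
T [0.0175, 0.0253, 0.0875] W [0.052, -0.002, 0.002]
[-4.96468136e-01  5.96443920e-01  1.39042356e+00  1.08276148e-03
  1.15713797e+00  1.16800070e+00]
```

```bash
python3 -m creep '[{"translation":[0.018,0.025,0.0875],"twist":[0.052,0,0],"hand":75},{"translation":[0.018,0.025,0.0875],"twist":[0.052,0,0],"hand":75},{"translation":[0.018,0.025,0.0875],"twist":[0.052,0,0],"hand":75},{"translation":[0.018,0.025,0.0875],"twist":[0.052,0,0],"hand":75}]'
python3 -c "
from h import *
legs((.5916,-.3136,.11,81.6),(.5916,-.3136,.012,81.6))"
```

```text
time: 7.7
tool_pos: [0.5905, -0.3139, 0.1327]
tool_rot: [-2.224, 1.565, 2.34]
contact_force: [-1.1, 0.2, 0.3]
opening: 0.0687
T [-0.0023, 0.0011, -0.0005] W [-0.001, -0.003, 0.004]
T [0.098, 0.0, 0.0] W [0.0, 0.0, 0.0]
```

```bash
python3 -m creep '[{"translation":[0.04,0.001,0],"twist":[0,-0.003,0.004],"hand":75},{"translation":[0.075,0.001,0],"twist":[0,-0.003,0.004],"hand":75},{"translation":[0.096,0.001,0],"twist":[0,-0.003,0.004],"hand":75},{"translation":[0.096,0.001,0],"twist":[0,-0.003,0.004],"hand":75},{"translation":[0.096,0.001,0],"twist":[0,-0.003,0.004],"hand":75}]'
python3 -m creep '[{"translation":[0,0,0],"twist":[0,0,0],"hand":20},{"translation":[0,0,0],"twist":[0,0,0],"hand":20},{"translation":[0,0,0],"twist":[0,0,0],"hand":20},{"translation":[0,0,0],"twist":[0,0,0],"hand":20},{"translation":[0,0,0],"twist":[0,0,0],"hand":20}]' 20
python3 -m creep '[{"translation":[-0.03,0,0],"twist":[0,0,0],"hand":20},{"translation":[-0.06,0,0],"twist":[0,0,0],"hand":20},{"translation":[-0.08,0,0],"twist":[0,0,0],"hand":20},{"translation":[-0.08,0,0],"twist":[0,0,0],"hand":20},{"translation":[-0.08,0,0],"twist":[0,0,0],"hand":20}]'
python3 -c "
from h import *
legs((.4655,.167,.095,80.8),(.4655,.167,.023,80.8))"
```

```text
time: 8.2
tool_pos: [0.5916, -0.3125, 0.0374]
tool_rot: [-3.013, 1.57, 1.553]
contact_force: [-0.3, -0.5, 0.8]
opening: 0.0689
time: 8.7
tool_pos: [0.5919, -0.3127, 0.0383]
tool_rot: [1.487, 1.57, -0.231]
contact_force: [-1.4, 0.1, 5.0]
opening: 0.0419
time: 9.2
tool_pos: [0.5915, -0.3126, 0.1176]
tool_rot: [2.01, 1.57, 0.293]
contact_force: [0.4, 1.1, -0.1]
opening: 0.0417
T [-0.0024, -0.1947, -0.456] W [0.014, -0.0, -0.0]
T [0.072, 0.0, 0.0] W [0.0, 0.0, 0.0]
```

```bash
python3 -m creep '[{"translation":[-0.01,-0.0195,-0.0456],"twist":[0.014,0,0],"hand":20},{"translation":[-0.01,-0.039,-0.091],"twist":[0.014,0,0],"hand":20},{"translation":[-0.01,-0.0585,-0.137],"twist":[0.014,0,0],"hand":20},{"translation":[-0.01,-0.078,-0.182],"twist":[0.014,0,0],"hand":20},{"translation":[-0.01,-0.0975,-0.228],"twist":[0.014,0,0],"hand":20}]'
python3 -m creep '[{"translation":[0,-0.0195,-0.0456],"twist":[0,0,0],"hand":20},{"translation":[0,-0.039,-0.091],"twist":[0,0,0],"hand":20},{"translation":[0,-0.0585,-0.137],"twist":[0,0,0],"hand":20},{"translation":[0,-0.078,-0.182],"twist":[0,0,0],"hand":20},{"translation":[0,-0.09,-0.21],"twist":[0,0,0],"hand":20}]'
python3 -c "
from h import *
legs((.4655,.167,.095,80.8),(.4655,.167,.023,80.8))"
```

```text
time: 9.7
tool_pos: [0.5264, -0.0709, 0.1257]
tool_rot: [-1.779, 1.568, 2.772]
contact_force: [0.4, 0.2, -0.4]
opening: 0.0417
time: 10.2
tool_pos: [0.4688, 0.1535, 0.1244]
tool_rot: [-1.561, 1.564, 2.993]
contact_force: [0.7, 0.4, -0.7]
opening: 0.0417
T [0.0045, -0.0054, -0.0128] W [0.001, 0.0, 0.007]
T [0.072, 0.0, 0.0] W [0.0, 0.0, 0.0]
```

```bash
python3 -m creep '[{"translation":[0.0045,-0.0054,-0.0128],"twist":[0,0,0.007],"hand":20},{"translation":[0.0045,-0.0054,-0.0128],"twist":[0,0,0.007],"hand":20},{"translation":[0.035,-0.0054,-0.0128],"twist":[0,0,0.007],"hand":20},{"translation":[0.06,-0.0054,-0.0128],"twist":[0,0,0.007],"hand":20},{"translation":[0.06,-0.0054,-0.0128],"twist":[0,0,0.007],"hand":20}]'
python3 -c "
from h import *
legs((.4655,.167,.023,80.8))
im=robot.read_camera('top'); crop(im,100,160,140,148,4,'pics/t3.png')"
```

```text
time: 10.7
tool_pos: [0.4626, 0.1657, 0.0611]
tool_rot: [-1.185, 1.563, -2.916]
contact_force: [-0.2, 0.2, -0.0]
opening: 0.0417
T [0.013, 0.0027, -0.0018] W [0.0, 0.003, 0.008]
```

View pics/t3.png

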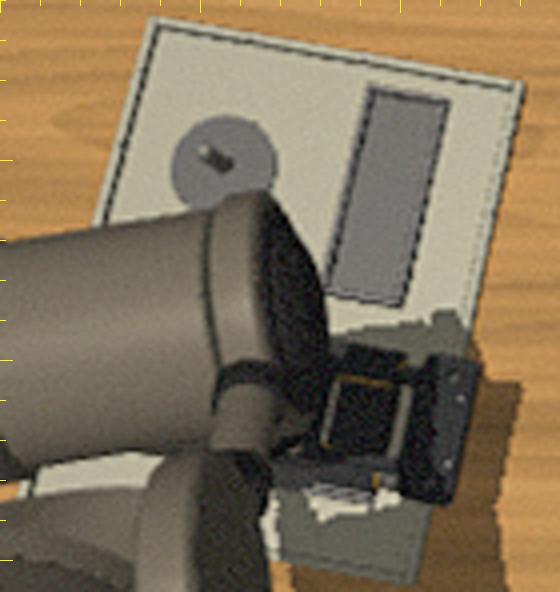

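The gripper at crop (365,425) is over the wide insert, and the arm blocks the rest of the view. I'll lower and release by the numbers.

```bash
python3 -m creep '[{"translation":[0.008,0.0027,-0.002],"twist":[0,0.003,0.008],"hand":20},{"translation":[0.013,0.0027,-0.002],"twist":[0,0.003,0.008],"hand":20},{"translation":[0.013,0.0027,-0.002],"twist":[0,0.003,0.008],"hand":20},{"translation":[0.014,0.0027,-0.002],"twist":[0,0.003,0.008],"hand":20}]'
python3 -m creep '[{"translation":[0,0,0],"twist":[0,0,0],"hand":70},{"translation":[0,0,0],"twist":[0,0,0],"hand":70},{"translation":[0,0,0],"twist":[0,0,0],"hand":70},{"translation":[0,0,0],"twist":[0,0,0],"hand":70}]'
python3 -m creep '[{"translation":[-0.03,0,0],"twist":[0,0,0],"hand":70},{"translation":[-0.07,0,0],"twist":[0,0,0],"hand":70},{"translation":[-0.1,0,0],"twist":[0,0,0],"hand":70},{"translation":[-0.1,0,0],"twist":[0,0,0],"hand":70}]'
python3 -c "
from h import *
legs((.4497,-.3102,.1,76.8),(.4497,-.3102,.008,76.8))"
```

```text
time: 11.15
tool_pos: [0.4671, 0.1675, 0.0492]
tool_rot: [1.873, 1.566, 0.142]
contact_force: [-0.1, 0.9, -0.1]
opening: 0.0419
time: 11.55
tool_pos: [0.4672, 0.1675, 0.0494]
tool_rot: [1.881, 1.566, 0.15]
contact_force: [0.1, 0.1, -0.1]
opening: 0.0638
time: 11.95
tool_pos: [0.469, 0.168, 0.1534]
tool_rot: [1.908, 1.558, 0.177]
contact_force: [0.4, -0.3, 0.3]
opening: 0.0641
T [0.0271, 0.0568, 0.4753] W [0.07, -0.005, -0.012]
T [0.092, 0.0, 0.0] W [0.0, 0.0, 0.0]
```

```bash
python3 -m creep '[{"translation":[0,0.028,0.235],"twist":[0.07,0,-0.012],"hand":60},{"translation":[0,0.028,0.235],"twist":[0.07,0,-0.012],"hand":60},{"translation":[0,0.028,0.235],"twist":[0.07,0,-0.012],"hand":60},{"translation":[0,0.028,0.235],"twist":[0.07,0,-0.012],"hand":60},{"translation":[0,0.028,0.235],"twist":[0.07,0,-0.012],"hand":60}]'
python3 -c "
from h import *
legs((.4497,-.3102,.1,76.8),(.4497,-.3102,.01,76.8))"
```

```text
time: 12.45
tool_pos: [0.4585, -0.071, 0.1522]
tool_rot: [-3.021, 1.566, 1.46]
contact_force: [-0.4, -0.5, 0.8]
opening: 0.0549
T [0.0261, 0.0463, 0.235] W [-0.001, -0.004, 0.001]
T [0.09, 0.0, 0.0] W [0.0, 0.0, 0.0]
```

```bash
python3 -m creep '[{"translation":[0.026,0.046,0.235],"twist":[0,-0.004,0.001],"hand":60},{"translation":[0.026,0.046,0.235],"twist":[0,-0.004,0.001],"hand":60},{"translation":[0.026,0.046,0.235],"twist":[0,-0.004,0.001],"hand":60},{"translation":[0.026,0.046,0.235],"twist":[0,-0.004,0.001],"hand":60},{"translation":[0.026,0.046,0.235],"twist":[0,-0.004,0.001],"hand":60}]'
python3 -m creep '[{"translation":[0,0,0],"twist":[0,0,0],"hand":60},{"translation":[0,0,0],"twist":[0,0,0],"hand":60}]'
python3 -c "
from h import *
legs((.4497,-.3102,.1,76.8),(.4497,-.3102,.01,76.8))"
```

```text
time: 12.95
tool_pos: [0.4486, -0.3124, 0.124]
tool_rot: [-2.789, 1.57, 1.691]
contact_force: [1.5, 1.1, -0.3]
opening: 0.0549
time: 13.15
tool_pos: [0.4476, -0.3128, 0.1227]
tool_rot: [-2.315, 1.567, 2.162]
contact_force: [-0.3, 0.5, -0.1]
opening: 0.0547
T [-0.0023, 0.0014, -0.003] W [-0.004, -0.002, 0.002]
T [0.09, 0.0, 0.0] W [0.0, 0.0, 0.0]
```

```bash
python3 -m creep '[{"translation":[0.04,0.001,-0.003],"twist":[-0.004,0,0],"hand":60},{"translation":[0.07,0.001,-0.003],"twist":[-0.004,0,0],"hand":60},{"translation":[0.087,0.001,-0.003],"twist":[-0.004,0,0],"hand":60},{"translation":[0.087,0.001,-0.003],"twist":[-0.004,0,0],"hand":60},{"translation":[0.087,0.001,-0.003],"twist":[-0.004,0,0],"hand":60}]'
python3 -m creep '[{"translation":[0,0,0],"twist":[0,0,0],"hand":5},{"translation":[0,0,0],"twist":[0,0,0],"hand":5},{"translation":[0,0,0],"twist":[0,0,0],"hand":5},{"translation":[0,0,0],"twist":[0,0,0],"hand":5},{"translation":[0,0,0],"twist":[0,0,0],"hand":5}]' 25
python3 -c "
from h import *
legs((.45,-.31,.1,76.8))
print(robot.observe()['opening'])"
```

```text
time: 13.65
tool_pos: [0.4495, -0.3087, 0.0361]
tool_rot: [-2.319, 1.567, 2.164]
contact_force: [0.5, -0.6, 0.2]
opening: 0.0552
time: 14.15
tool_pos: [0.4497, -0.309, 0.0366]
tool_rot: [-2.387, 1.568, 2.096]
contact_force: [-0.4, 0.3, 2.8]
opening: 0.0235
T [-0.0884, 0.0004, 0.0007] W [0.001, -0.002, 0.002]
0.023510200698837733
```

```bash
python3 -m creep '[{"translation":[-0.03,0,0],"twist":[0,0,0],"hand":5},{"translation":[-0.06,0,0],"twist":[0,0,0],"hand":5},{"translation":[-0.09,0,0],"twist":[0,0,0],"hand":5},{"translation":[-0.09,0,0],"twist":[0,0,0],"hand":5},{"translation":[-0.09,0,0],"twist":[0,0,0],"hand":5}]'
python3 -c "
from h import *
legs((.577,.1485,.1,80.8),(.577,.1485,.021,80.8))
im=robot.read_camera('side'); crop(im,200,110,200,130,4,'pics/t4.png')"
```

```text
time: 14.65
tool_pos: [0.4497, -0.3093, 0.1267]
tool_rot: [-2.466, 1.569, 2.017]
contact_force: [0.2, 0.5, -1.4]
opening: 0.0234
T [0.0025, 0.0199, -0.4747] W [-0.069, -0.002, 0.001]
T [0.079, 0.0, 0.0] W [0.0, 0.0, 0.0]
```

View pics/t4.png

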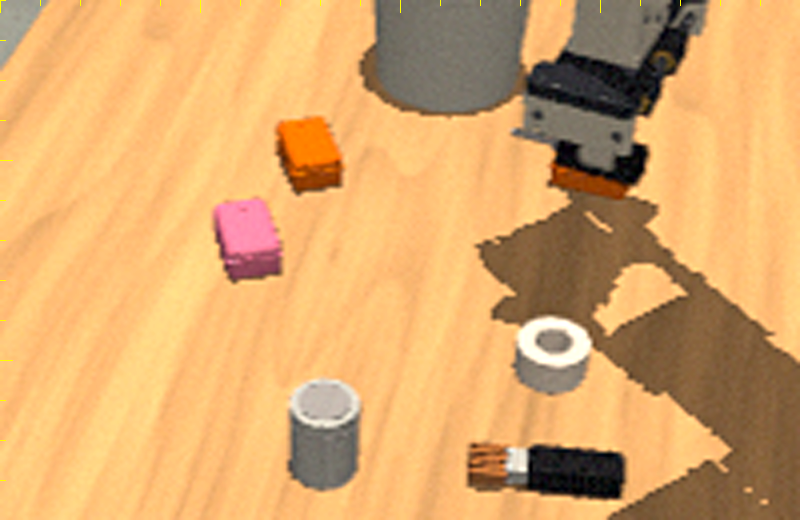

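The driver is held level at crop (600,160). The tall tin, brush, tape and coloured look-alikes are undisturbed. Next I'll carry it to the long insert.

```bash
python3 -m creep '[{"translation":[0,0.002,-0.047],"twist":[-0.069,0,0],"hand":5},{"translation":[0,0.004,-0.094],"twist":[-0.069,0,0],"hand":5},{"translation":[0,0.006,-0.141],"twist":[-0.069,0,0],"hand":5},{"translation":[0,0.008,-0.188],"twist":[-0.069,0,0],"hand":5},{"translation":[0,0.01,-0.235],"twist":[-0.069,0,0],"hand":5}]'
python3 -c "
from h import *
legs((.577,.1485,.1,80.8))"
```

```text
time: 15.2
tool_pos: [0.5117, -0.0802, 0.1248]
tool_rot: [-2.081, 1.564, 2.47]
contact_force: [0.3, -0.1, -0.7]
opening: 0.0235
T [0.0004, 0.0278, -0.2362] W [-0.0, -0.003, 0.006]
```

```bash
python3 -m creep '[{"translation":[0,0.006,-0.048],"twist":[0,-0.003,0.006],"hand":5},{"translation":[0,0.012,-0.096],"twist":[0,-0.003,0.006],"hand":5},{"translation":[0,0.018,-0.144],"twist":[0,-0.003,0.006],"hand":5},{"translation":[0,0.024,-0.19],"twist":[0,-0.003,0.006],"hand":5},{"translation":[0,0.028,-0.236],"twist":[0,-0.003,0.006],"hand":5}]'
python3 -m creep '[{"translation":[0,0,0],"twist":[0,0,0],"hand":5},{"translation":[0,0,0],"twist":[0,0,0],"hand":5}]'
python3 -c "
from h import *
legs((.577,.1485,.1,80.8),(.577,.1485,.021,80.8))"
```

```text
time: 15.7
tool_pos: [0.5766, 0.1501, 0.1234]
tool_rot: [-1.414, 1.568, 3.138]
contact_force: [1.0, -0.6, -0.2]
opening: 0.0237
time: 15.9
tool_pos: [0.5753, 0.1509, 0.1212]
tool_rot: [-1.31, 1.563, -3.039]
contact_force: [0.4, -0.3, -0.8]
opening: 0.024
T [-0.0038, 0.002, 0.0022] W [0.002, 0.002, 0.007]
T [0.079, 0.0, 0.0] W [0.0, 0.0, 0.0]
```

```bash
python3 -m creep '[{"translation":[0.03,0.002,0.002],"twist":[0.002,0.002,0.007],"hand":5},{"translation":[0.05,0.002,0.002],"twist":[0.002,0.002,0.007],"hand":5},{"translation":[0.06,0.002,0.002],"twist":[0.002,0.002,0.007],"hand":5},{"translation":[0.06,0.002,0.002],"twist":[0.002,0.002,0.007],"hand":5}]'
python3 -c "
from h import *
legs((.577,.1485,.021,80.8))
im=robot.read_camera('side'); crop(im,180,240,200,150,4,'pics/t5.png')"
```

```text
time: 16.3
tool_pos: [0.5753, 0.1471, 0.0594]
tool_rot: [-1.267, 1.567, -3.0]
contact_force: [-0.8, 0.8, -0.9]
opening: 0.0235
T [0.0134, 0.0015, -0.0016] W [-0.001, 0.001, 0.004]
```

View pics/t5.png

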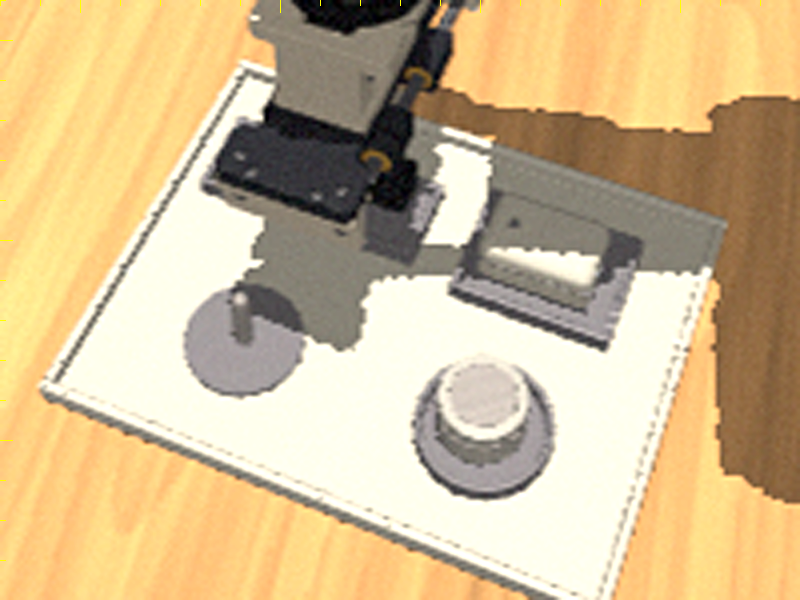

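The tin at crop (483,410) and the case at (545,250) sit inside their inserts. I'll lower the driver and release it.

```bash
python3 -m creep '[{"translation":[0.008,0.0015,-0.0016],"twist":[0,0,0.004],"hand":5},{"translation":[0.0135,0.0015,-0.0016],"twist":[0,0,0.004],"hand":5},{"translation":[0.0135,0.0015,-0.0016],"twist":[0,0,0.004],"hand":5},{"translation":[0.0145,0.0015,-0.0016],"twist":[0,0,0.004],"hand":5}]'
python3 -m creep '[{"translation":[0,0,0],"twist":[0,0,0],"hand":50},{"translation":[0,0,0],"twist":[0,0,0],"hand":50},{"translation":[0,0,0],"twist":[0,0,0],"hand":50},{"translation":[0,0,0],"twist":[0,0,0],"hand":50}]'
python3 -m creep '[{"translation":[-0.03,0,0],"twist":[0,0,0],"hand":50},{"translation":[-0.07,0,0],"twist":[0,0,0],"hand":50},{"translation":[-0.1,0,0],"twist":[0,0,0],"hand":50},{"translation":[-0.1,0,0],"twist":[0,0,0],"hand":50}]'
python3 -c "
from h import *
legs((.463,-.1886,.11,81),(.463,-.1886,.012,81))"
```

```text
time: 16.75
tool_pos: [0.5781, 0.1489, 0.0465]
tool_rot: [1.438, 1.568, -0.294]
contact_force: [0.6, -1.3, -1.1]
opening: 0.0239
time: 17.15
tool_pos: [0.5782, 0.149, 0.0467]
tool_rot: [1.484, 1.568, -0.248]
contact_force: [0.0, 1.8, -0.2]
opening: 0.0451
time: 17.55
tool_pos: [0.5804, 0.1494, 0.1517]
tool_rot: [1.762, 1.558, 0.03]
contact_force: [0.5, -0.1, -0.4]
opening: 0.046
T [0.0151, -0.0618, 0.3525] W [-0.004, -0.002, -0.012]
T [0.098, 0.0, 0.0] W [0.0, 0.0, 0.0]
```

```bash
python3 -m creep '[{"translation":[0,-0.04,0.23],"twist":[0,0,-0.012],"hand":80},{"translation":[0,-0.04,0.23],"twist":[0,0,-0.012],"hand":80},{"translation":[0,-0.04,0.23],"twist":[0,0,-0.012],"hand":80},{"translation":[0,-0.04,0.23],"twist":[0,0,-0.012],"hand":80},{"translation":[0,-0.04,0.23],"twist":[0,0,-0.012],"hand":80}]'
python3 -m creep '[{"translation":[0.015,-0.021,0.12],"twist":[0,0,0],"hand":80},{"translation":[0.015,-0.021,0.12],"twist":[0,0,0],"hand":80},{"translation":[0.015,-0.021,0.12],"twist":[0,0,0],"hand":80},{"translation":[0.015,-0.021,0.12],"twist":[0,0,0],"hand":80},{"translation":[0.015,-0.021,0.12],"twist":[0,0,0],"hand":80}]'
python3 -c "
from h import *
legs((.463,-.1886,.11,81),(.463,-.1886,.012,81))
im=robot.read_camera('side'); crop(im,180,240,200,150,4,'pics/t6.png')"
```

```text
time: 18.05
tool_pos: [0.5024, -0.0736, 0.1501]
tool_rot: [-2.627, 1.568, 1.923]
contact_force: [0.8, -0.5, -0.6]
opening: 0.0728
time: 18.55
tool_pos: [0.4618, -0.1886, 0.1343]
tool_rot: [-2.469, 1.567, 2.079]
contact_force: [-0.8, 0.1, 0.7]
opening: 0.0733
T [-0.0007, 0.0012, -0.0002] W [-0.007, -0.003, 0.002]
T [0.098, 0.0, 0.0] W [0.0, 0.0, 0.0]
```

View pics/t6.png

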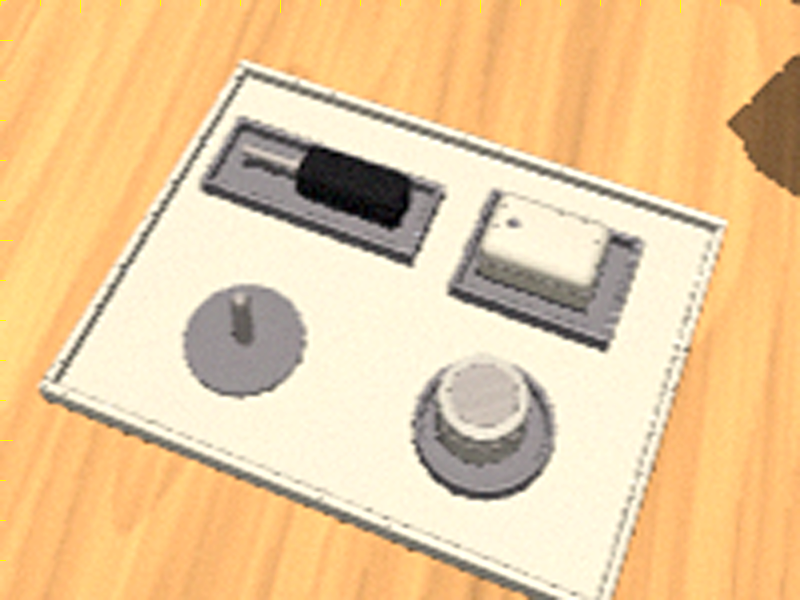

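The driver at crop (330,180), case at (545,250) and tin at (483,410) all lie flat in their inserts. Next is the tape.

```bash
python3 -m creep '[{"translation":[0.04,0.001,0],"twist":[-0.007,0,0],"hand":80},{"translation":[0.075,0.001,0],"twist":[-0.007,0,0],"hand":80},{"translation":[0.096,0.001,0],"twist":[-0.007,0,0],"hand":80},{"translation":[0.097,0.001,0],"twist":[-0.007,0,0],"hand":80},{"translation":[0.097,0.001,0],"twist":[-0.007,0,0],"hand":80}]'
python3 -m creep '[{"translation":[0,0,0],"twist":[0,0,0],"hand":30},{"translation":[0,0,0],"twist":[0,0,0],"hand":30},{"translation":[0,0,0],"twist":[0,0,0],"hand":30},{"translation":[0,0,0],"twist":[0,0,0],"hand":30},{"translation":[0,0,0],"twist":[0,0,0],"hand":30}]' 20
python3 -m creep '[{"translation":[-0.03,0,0],"twist":[0,0,0],"hand":30},{"translation":[-0.06,0,0],"twist":[0,0,0],"hand":30},{"translation":[-0.09,0,0],"twist":[0,0,0],"hand":30},{"translation":[-0.09,0,0],"twist":[0,0,0],"hand":30},{"translation":[-0.09,0,0],"twist":[0,0,0],"hand":30}]'
python3 -c "
from h import *
legs((.615,.244,.115,81),(.615,.244,.023,81))"
```

```text
time: 19.1
tool_pos: [0.4636, -0.1869, 0.0377]
tool_rot: [-2.519, 1.567, 2.039]
contact_force: [0.3, 0.1, 1.0]
opening: 0.0735
time: 19.6
tool_pos: [0.464, -0.1871, 0.0386]
tool_rot: [-2.922, 1.568, 1.636]
contact_force: [0.5, 1.4, 5.7]
opening: 0.0507
time: 20.1
tool_pos: [0.464, -0.1874, 0.1289]
tool_rot: [2.914, 1.569, 1.189]
contact_force: [-0.5, -0.2, -1.0]
opening: 0.0508
T [-0.0102, 0.0829, -0.4495] W [0.003, -0.002, -0.0]
T [0.092, 0.0, 0.0] W [0.0, 0.0, 0.0]
```

```bash
python3 -m creep '[{"translation":[-0.01,0.0083,-0.045],"twist":[0,0,0],"hand":30},{"translation":[-0.01,0.0166,-0.09],"twist":[0,0,0],"hand":30},{"translation":[-0.01,0.025,-0.135],"twist":[0,0,0],"hand":30},{"translation":[-0.01,0.033,-0.18],"twist":[0,0,0],"hand":30},{"translation":[-0.01,0.0415,-0.225],"twist":[0,0,0],"hand":30}]'
python3 -m creep '[{"translation":[0,0.0083,-0.045],"twist":[0,0,0],"hand":30},{"translation":[0,0.0166,-0.09],"twist":[0,0,0],"hand":30},{"translation":[0,0.025,-0.135],"twist":[0,0,0],"hand":30},{"translation":[0,0.033,-0.18],"twist":[0,0,0],"hand":30},{"translation":[0,0.038,-0.21],"twist":[0,0,0],"hand":30}]'
python3 -c "
from h import *
legs((.615,.244,.115,81),(.615,.244,.023,81))"
```

```text
time: 20.6
tool_pos: [0.539, 0.0303, 0.1376]
tool_rot: [-2.128, 1.568, 2.43]
contact_force: [0.3, -0.4, -0.4]
opening: 0.0511
time: 21.1
tool_pos: [0.6084, 0.2348, 0.1354]
tool_rot: [-1.743, 1.565, 2.816]
contact_force: [0.2, 0.1, -0.1]
opening: 0.0512
T [-0.0046, 0.0051, -0.0101] W [0.004, -0.001, 0.006]
T [0.092, 0.0, 0.0] W [0.0, 0.0, 0.0]
```

```bash
python3 -m creep '[{"translation":[0.01,0.005,-0.01],"twist":[0.004,0,0.006],"hand":30},{"translation":[0.015,0.005,-0.01],"twist":[0.004,0,0.006],"hand":30},{"translation":[0.02,0.005,-0.01],"twist":[0.004,0,0.006],"hand":30},{"translation":[0.02,0.005,-0.01],"twist":[0.004,0,0.006],"hand":30}]'
python3 -c "
from h import *
legs((.615,.244,.080,81),(.615,.244,.023,81))
im=robot.read_camera('side'); crop(im,180,270,140,100,5,'pics/t7.png')"
```

```text
time: 21.5
tool_pos: [0.6139, 0.242, 0.1137]
tool_rot: [-1.279, 1.568, -3.008]
contact_force: [0.1, -0.4, -0.5]
opening: 0.0507
T [0.0087, 0.0008, -0.0022] W [-0.002, 0.001, 0.003]
T [0.057, 0.0, 0.0] W [0.0, 0.0, 0.0]
```

View pics/t7.png

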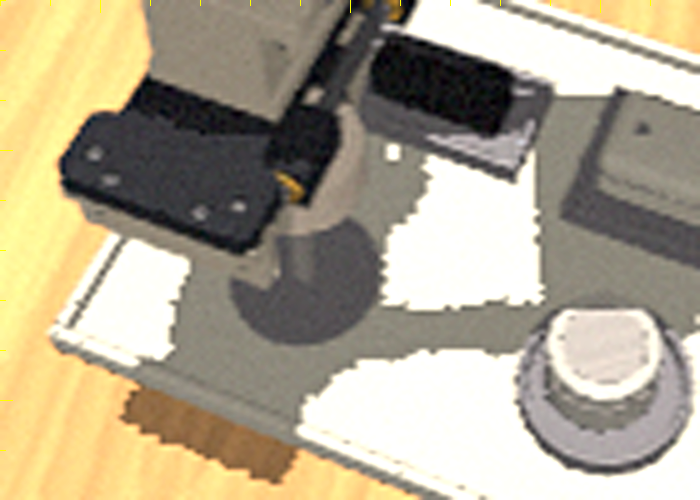

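The tape is held above the post, with the post base at crop (298,270). I'll descend in stages and watch the force.

```bash
python3 -m creep '[{"translation":[0.01,0.001,-0.002],"twist":[0,0,0.003],"hand":30},{"translation":[0.02,0.001,-0.002],"twist":[0,0,0.003],"hand":30},{"translation":[0.03,0.001,-0.002],"twist":[0,0,0.003],"hand":30},{"translation":[0.035,0.001,-0.002],"twist":[0,0,0.003],"hand":30},{"translation":[0.035,0.001,-0.002],"twist":[0,0,0.003],"hand":30}]'
python3 -c "
from h import *
legs((.615,.244,.0228,81))"
```

```text
time: 22.05
tool_pos: [0.615, 0.2438, 0.0783]
tool_rot: [-0.334, 1.57, -2.063]
contact_force: [-0.2, 0.4, -0.5]
opening: 0.0511
T [0.0305, 0.0, -0.0002] W [-0.002, 0.001, 0.0]
```

```bash
python3 -m creep '[{"translation":[0.01,0,0],"twist":[0,0,0],"hand":30},{"translation":[0.02,0,0],"twist":[0,0,0],"hand":30},{"translation":[0.03,0,0],"twist":[0,0,0],"hand":30},{"translation":[0.0305,0,0],"twist":[0,0,0],"hand":30},{"translation":[0.0305,0,0],"twist":[0,0,0],"hand":30}]'
python3 -m creep '[{"translation":[0,0,0],"twist":[0,0,0],"hand":75},{"translation":[0,0,0],"twist":[0,0,0],"hand":75},{"translation":[0,0,0],"twist":[0,0,0],"hand":75},{"translation":[0,0,0],"twist":[0,0,0],"hand":75}]'
python3 -m creep '[{"translation":[-0.03,0,0],"twist":[0,0,0],"hand":75},{"translation":[-0.07,0,0],"twist":[0,0,0],"hand":75},{"translation":[-0.12,0,0],"twist":[0,0,0],"hand":75},{"translation":[-0.12,0,0],"twist":[0,0,0],"hand":75}]'
python3 -m creep '[{"translation":[0,0,0.05],"twist":[0,0,0],"hand":75},{"translation":[0,0,0.1],"twist":[0,0,0],"hand":75},{"translation":[0,0,0.15],"twist":[0,0,0],"hand":75},{"translation":[0,0,0.2],"twist":[0,0,0],"hand":75},{"translation":[0,0,0.25],"twist":[0,0,0],"hand":75}]'
python3 -c "
from h import *
a=robot.read_camera('side');crop(a,180,240,200,150,4,'pics/t8.png');crop(robot.read_camera('top'),100,150,266,150,3,'pics/t9.png')"
```

```text
time: 22.55
tool_pos: [0.6146, 0.2437, 0.047]
tool_rot: [-0.739, 1.569, -2.469]
contact_force: [0.6, 0.3, -0.3]
opening: 0.0509
time: 22.95
tool_pos: [0.6147, 0.2437, 0.0472]
tool_rot: [-0.671, 1.569, -2.4]
contact_force: [-0.4, -0.7, -0.5]
opening: 0.0687
time: 23.35
tool_pos: [0.6184, 0.2449, 0.1756]
tool_rot: [1.938, 1.558, 0.208]
contact_force: [0.5, 0.6, -0.2]
opening: 0.0688
time: 23.85
tool_pos: [0.5783, -0.0037, 0.1744]
tool_rot: [1.922, 1.557, 0.192]
contact_force: [1.1, -1.8, 1.0]
opening: 0.0689
```

View pics/t8.png

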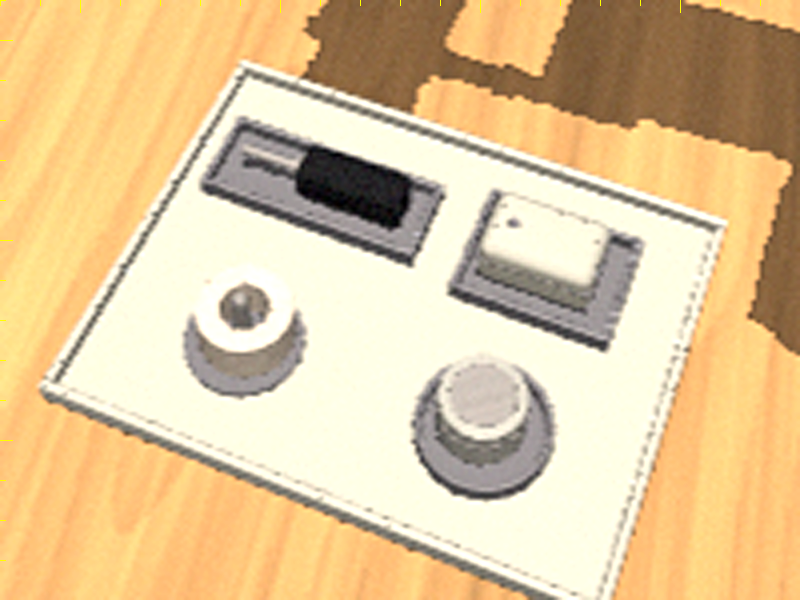

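View pics/t9.png

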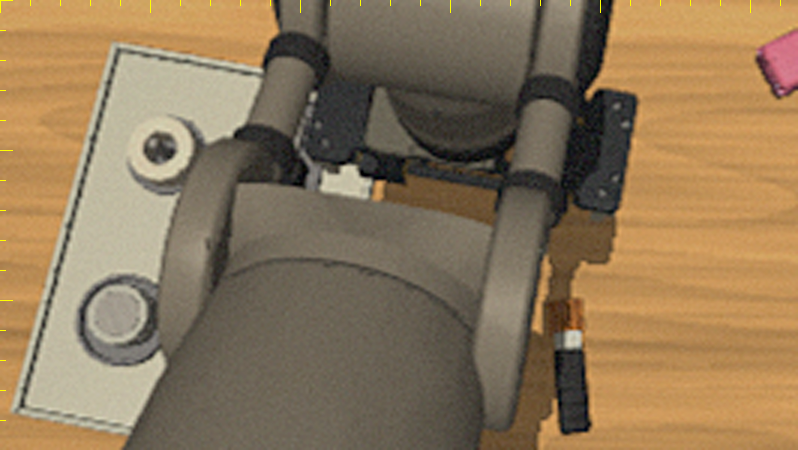

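The tape is over the post at crop (245,305), and the tin, case and driver sit flat in their inserts. The brush has not moved. The robot is clear and touching nothing, so I'll hand in.

```bash
python3 -m creep '[{"translation":[-0.02,0,0],"twist":[0,0,0],"hand":75},{"translation":[-0.02,0,0],"twist":[0,0,0],"hand":75},{"translation":[-0.02,0,0],"twist":[0,0,0],"hand":75}]'; python3 -c "
from cell import robot
robot.hand_in()"
```

```text
time: 24.25
tool_pos: [0.5781, -0.0071, 0.1943]
tool_rot: [1.808, 1.557, 0.073]
contact_force: [1.0, -0.7, -0.8]
opening: 0.0686
the job is handed in; nothing more can be done
```

The kit tray is packed and handed in at about 24 s. I placed the low tin, charging case, screwdriver and tape roll in the order asked, and every measured contact force stayed under 6 N.

- **Tray:** The last side picture shows the tin, case and driver lying flat inside their own inserts, and the tape down over the post. I judged flatness by eye and did not measure it.
- **Left alone:** The brush is in its place in the last top picture. The arm hid the tall tin in that picture. It was in its place when I last saw it, while lifting the screwdriver, and every move after that passed well clear of it. I did not touch the orange and pink look-alikes.

None of the checks failed or disagreed.

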